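Build up the demountable training transformer

ROBOT

A 6-joint arm with a two-finger parallel gripper is mounted at the origin on the work surface. World frame = base frame: x ahead of the robot, y to its left, z up, the work surface at z = 0. Lengths are in m, angles in rad, forces in N, time in s.
With the tool pointing down it reaches from about 0.35 to 0.95 m from the base axis. Payload 17.4 kg.
Tool frame: the origin (TCP) lies on the centre line of the jaws, within the pads' length; the fingertips stand robot.nose_length ahead of it and the grasp point (between the pads) lies 8 mm behind it (robot.nose_length is the distance from the TCP to the fingertips, in m); z points along the fingers, y is the line along which they close (so a half turn about z gives the same grasp; the last joint's range is limited). The gripper opens to 93 mm and grips with 3 to 60 N. Pads are 15 mm wide; open, the fingers measure 128 mm over their backs; the gripper's body (75 mm by 188 mm) begins 65 mm behind the grasp point.
Start: joints at [-1.209, 0.116, 1.442, -0, 1.584, -0.038], TCP at [0.263, -0.622, 0.23] pointing down, gripper open.
Joint ranges: [-2.83, 2.83], [-0.83, 2.19], [0.07, 2.5], [-1.14, 4.28], [0.01, 3], [-2.97, 2.97]. Speed limits (rad/s): [1.89, 1.89, 2.22, 3.14, 3.14, 3.14].

INTERFACE

Orientations are given as [roll, pitch, yaw] about the fixed x, y, z axes, in that order (R = Rz(yaw) Ry(pitch) Rx(roll)).
In Python, from rig import robot gives the robot as it stands. The module is installed in compiled form; this text tells all that it offers.
- The arm moves only by the tool step_arm, never from a script. Its argument "motion" is a list of rows, each a list of 7 numbers: the shift along the tool's x, y, z in units of 50 mm (1.0 is 50 mm), then the turn, a rotation vector about the tool's x, y, z in units of 10 degrees (1.0 is 10 degrees), then the finger opening in mm, from 0 to 93. A call has 1 to 12 rows; each row shifts and turns the commanded pose from where the row before left it, along the tool's axes as they then stand; what a row does not reach is not made up. A row lasts 1/8 s, in which the tool goes at most 62.5 mm and 10.7 degrees, less where a joint would pass 70% of its speed; a pose out of reach is approached as far as the arm can. A call is refused whole if a number of a shift passes 1 or a number of a turn 1, either way. A call with a gripper value outside its range is refused whole. The fingers move at their own pace and stop on an object; "grip_force" is the grip in N (left out, the last holds). Time passes only in rows, so rows that do not move let the fingers close. It gives the time, the measured TCP pose, the force, the opening and the grip force at its end, in the units of the state.
- robot.state(): the state, without advancing time (a new reading comes with each control period).
- robot.snapshot(name): name is "side" or "top"; returns a dict with "pixels" (420x560x3 uint8, blue, green, red), "intrinsics" (3x3 intrinsics, pixels), "world_from_camera" (4x4, takes a point from camera to world coordinates). Camera axes: x right, y up, looking along -z (the intrinsics and any distortion apply to the point x, -y, -z); pixel columns grow to the right and rows downward; lengths in m; the calibration is good to about 2 mm. A picture is of the moment at which its call begins. There is no depth.
- robot.job_done(): hands the job in; it is judged then, once.
The state is a dict: "time_s": time; "q": joint angles; "qd": joint speeds; "effort": joint torques, N m; "tcp_pos": TCP position; "tcp_rot": TCP orientation; "contact_force": force on the tool from outside, world axes, zero at the start; "wrist_torque": the same for the moment, N m; "opening": finger opening in m; "grasp_force": force on a finger pad.
Only numpy, scipy, OpenCV 4.12 (cv2) and the standard library are available. Lean on these libraries where they do the work, as an engineer would, in place of code of your own. Each camera call takes 0.05 s, during which the arm holds its last target. There are 200 camera calls.

TASK

Build up the training transformer on its iron core, in this order: slide the round coil right down over the limb next to the white terminal strip, put the flat square coil over the same limb so that it lies flat on the round one, slide the tall square coil right down over the other limb, and last lay the loose iron yoke centred and square across the two limb tops. Leave the tin, the reel, the lamp holder and the little bottle where they stand.

Things in the scene. Friction and masses are not known exactly. Their poses are not given: they have to be found in the camera images.
- core: Fixed iron core: dark base plate 10 thick (x -62 to 86, y -28 to 28 mm); two bare steel limbs 20 x 20 mm at x = +34 and -34, y = 0, flat tops 66 above the bench; white terminal strip 14 x 56 mm at x = 79 (top 26, brass sockets to 32), next to the +34 limb. Origin on the bench midway between the limbs, x along their line towards the strip, z up. Any place, any yaw.
- round_coil: Loose round flat coil: a grey plastic ring 60 mm in outer diameter, 22 mm high, with a round hole 38 mm wide right through and two tiny brass sockets on top, about 0.18 kg. Origin at the centre of its underside, z up through the hole. Starts flat on the bench.
- flat_coil: Loose flat square coil: a grey plastic housing with black edges, 56 x 56 mm and 20 mm high, with a 30 x 30 mm square hole right through (sides parallel to the outside) and two tiny brass sockets on top, about 0.14 kg. Origin at the centre of its underside, x and y square to its sides, z up through the hole. Starts flat on the bench at any yaw.
- tall_coil: Loose tall square coil: same look as the flat square coil but narrower, 44 x 44 mm in plan, with the same 30 x 30 mm square through hole, and 50 mm high, about 0.28 kg. Origin at the centre of its underside, x and y square to its sides, z up through the hole. Starts upright on the bench at any yaw.
- yoke: Loose iron yoke: a plain laminated steel bar 92 mm long (x), 20 mm wide (y), 18 mm high (z), about 0.26 kg. Origin at the centre of its underside. Starts lying on the bench at any yaw.
- flux_tin: A bystander: leave it where it stands. Flat closed aluminium tin, 47 mm in diameter, 20 mm high. Origin at the centre of its underside.
- reel: A bystander: leave it where it stands. Empty black plastic reel standing on its flange, 44 mm in diameter, 34 mm high. Origin at the centre of its underside.
- lamp_holder: A bystander: leave it where it stands. White round lamp holder, 42 mm in diameter, with a brass collar and a small glass bulb, 42 mm high in all. Origin at the centre of its underside.
- flux_bottle: A bystander: leave it where it stands. Little amber bottle with a white cap, 32 mm in diameter, 42 mm high. Origin at the centre of its underside.
Mind the look-alikes: they are no part of the job. What is shaped like the flat_coil but blue is not meant.

How it is judged:
By the outcome, as a careful person would: the job done as asked, in the order asked, and still so for the second after the job is handed in, with the robot touching nothing.
It also fails if it takes over 120 s, if anything falls off the work surface, if the arm or the gripper's body presses on something with over 40 N, if the wrist force passes 120 N, or if a joint passes its speed limit or range.

## Working session

There is one attempt and no reset: what is moved stays moved. The work goes in short steps, Python scripts to look and compute and a tool call to move; the robot and the scene stay as the last step left them, time stands still between calls to the robot, and variables do not carry over. Pictures are saved under pics/ and viewed, at most 14 in all, crops included, and the job is handed in when it is done.

Besides the shell and the picture viewer there is one more tool, called after "Request:" as name(argument=value, ...), one argument or row to a line, values as JSON. step_arm: Moves the arm, as the interface text tells. Its arguments: {"type":"object","properties":{"motion":{"type":"array","items":{"type":"array","items":{"type":"number"}}},"grip_force":{"type":"number"}},"required":["motion"]}

```bash
mkdir -p pics; ls; python3 - <<'E'
from rig import robot
import cv2,numpy as np
print(robot.nose_length, robot.state())
for n in("side","top"):
    s=robot.snapshot(n); cv2.imwrite(f"pics/{n}0.png",s["pixels"]); print(n,s["intrinsics"],s["world_from_camera"], [k for k in s])
E
```

```text
pics
0.011 {'time_s': 0.0, 'q': array([-1.20878679e+00,  1.16479576e-01,  1.44228403e+00, -2.22204529e-05,
        1.58395030e+00, -3.77597639e-02]), 'qd': array([-4.43452496e-04,  4.16311940e-04, -9.39534060e-05, -9.64931155e-04,
        4.28440628e-04, -6.08451159e-04]), 'effort': array([ 5.37863321e-03, -7.21262956e+01, -6.22609162e+01,  7.81659409e-02,
        2.37639510e-02, -5.07733955e-05]), 'tcp_pos': array([ 0.26265893, -0.62159838,  0.22889783]), 'tcp_rot': array([-3.14047137e+00, -2.01249604e-05,  3.99769008e-01]), 'contact_force': array([-0.14695588,  0.48620258, -0.21819427]), 'wrist_torque': array([ 0.00146607,  0.03451087, -0.03259732]), 'grasp_force': 0.0, 'opening': 0.09331652461748603}
side [[504.00919459   0.         273.14153684]
 [  0.         504.00919459 215.36266351]
 [  0.           0.           1.        ]] [[ 0.99723473  0.04450327 -0.05951768  0.51822061]
 [-0.073232    0.72476885 -0.68508918 -0.73695779]
 [ 0.01264785  0.68755332  0.72602373  0.85979223]
 [ 0.          0.          0.          1.        ]] ['pixels', 'intrinsics', 'world_from_camera']
top [[415.5636077    0.         273.78463346]
 [  0.         415.5636077  217.33586094]
 [  0.           0.           1.        ]] [[ 0.02982091  0.99692613 -0.07244997  0.52631675]
 [-0.99934413  0.03122587  0.01833722  0.0461927 ]
 [ 0.02054317  0.07185562  0.99720346  0.89368867]
 [ 0.          0.          0.          1.        ]] ['pixels', 'intrinsics', 'world_from_camera']
```

View pics/top0.png

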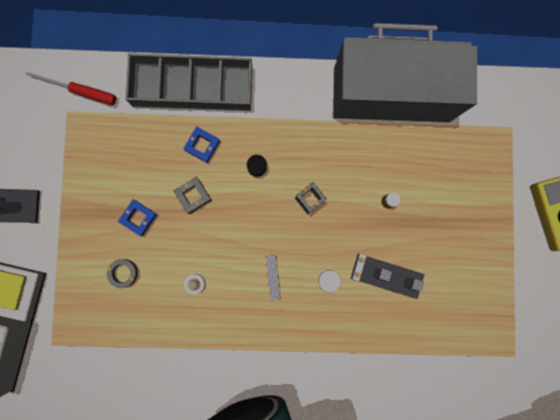

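View pics/side0.png

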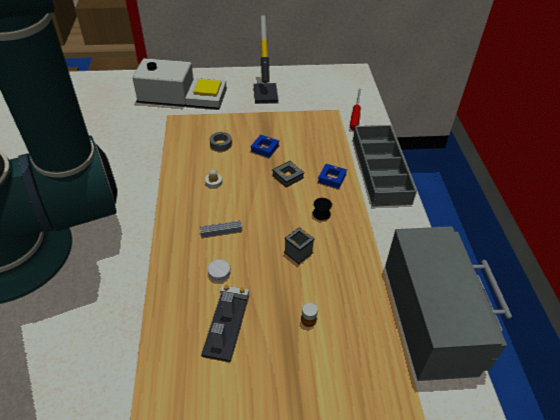

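Top view: core at (388,276) with its white strip at the left end (359,267), round coil (122,273), yoke (273,277) and tall coil (311,198). The bystanders are the reel (257,166), bottle (392,200), lamp holder (194,284) and tin (329,281). 

Candidates for the flat coil are grey (193,195), blue (201,144) and blue (137,217). The grey one fits, because the description rules out blue. I'll confirm that in an enlarged crop and measure at the same time.

```bash
cat > h.py <<'E'
import cv2,numpy as np
from rig import robot
def ray(s,px):
    K,T=s["intrinsics"],s["world_from_camera"]
    p=np.atleast_2d(np.asarray(px,float))
    d=np.c_[(p[:,0]-K[0,2])/K[0,0],-(p[:,1]-K[1,2])/K[1,1],-np.ones(len(p))]@T[:3,:3].T
    return T[:3,3],d
def plane(s,px,z):
    c,d=ray(s,px); return (c+d*((z-c[2])/d[:,2])[:,None])[:,:2]
def proj(s,P):
    K,T=s["intrinsics"],s["world_from_camera"]
    q=(np.atleast_2d(P)-T[:3,3])@T[:3,:3]
    return np.c_[K[0,0]*q[:,0]/-q[:,2]+K[0,2],K[1,1]*-q[:,1]/-q[:,2]+K[1,2]]
def tri(s1,p1,s2,p2):
    A=[];b=[]
    for s,p in((s1,p1),(s2,p2)):
        c,d=ray(s,p);d=d[0]/np.linalg.norm(d[0]);M=np.eye(3)-np.outer(d,d);A.append(M);b.append(M@c)
    return np.linalg.lstsq(np.vstack(A),np.hstack(b),rcond=None)[0]
def nonwood(s):
    h=cv2.cvtColor(s["pixels"],cv2.COLOR_BGR2HSV)
    wood=(h[...,0]>8)&(h[...,0]<28)&(h[...,1]>70)&(h[...,2]>110)
    return (~wood).astype(np.uint8)*255
def tile(s,c,r,k):
    x,y=c; t=s["pixels"][y-r:y+r,x-r:x+r]
    t=cv2.resize(t,None,fx=k,fy=k,interpolation=cv2.INTER_CUBIC)
    for i in range(0,2*r,10): cv2.putText(t,str(x-r+i),(i*k,8),0,.3,(255,255,0),1);cv2.putText(t,str(y-r+i),(0,i*k+4),0,.3,(0,255,255),1);cv2.line(t,(i*k,9),(i*k,13),(255,255,0),1)
    return t
def montage(f,items,r,k,cols=3):
    T=[tile(s,c,r,k) for s,c in items]
    cv2.imwrite(f,np.vstack([np.hstack(T[i:i+cols]) for i in range(0,len(T),cols)]))
E
python3 - <<'E'
from h import *
t,s=robot.snapshot("top"),robot.snapshot("side")
montage("pics/m_top.png",[(t,(388,276)),(t,(193,195)),(t,(122,273)),(t,(311,198)),(t,(273,277)),(t,(137,217))],38,3*1)
montage("pics/m_top.png",[(t,(388,276)),(t,(193,195)),(t,(122,273)),(t,(311,198)),(t,(273,277)),(t,(137,217))],36,3*1)
montage("pics/m_top.png",[(t,(388,276)),(t,(193,195)),(t,(122,273)),(t,(311,198)),(t,(273,277)),(t,(137,217))],37,3) if 0 else None
T=[cv2.resize(tile(t,c,r,k),(260,260)) for c,r,k in [((388,276),37,7),((193,195),22,12),((122,273),22,12),((311,198),22,12),((273,277),26,10),((137,217),22,12)]]
cv2.imwrite("pics/m_top.png",np.vstack([np.hstack(T[:3]),np.hstack(T[3:])]))
T=[cv2.resize(tile(s,c,r,k),(260,260)) for c,r,k in [((226,325),40,7),((288,173),22,12),((221,141),22,12),((300,245),26,10),((221,229),26,10),((265,146),22,12)]]
cv2.imwrite("pics/m_side.png",np.vstack([np.hstack(T[:3]),np.hstack(T[3:])]))
for n,S,C in(("top",t,[(388,276),(193,195),(122,273),(311,198),(273,277),(329,281),(194,284),(257,166),(392,200),(137,217),(201,144)]),("side",s,[(226,325),(288,173),(221,141),(300,245),(221,229),(219,271),(213,180),(322,209),(309,315)])):
    m=nonwood(S); cs,_=cv2.findContours(m,cv2.RETR_EXTERNAL,cv2.CHAIN_APPROX_NONE)
    for c in C:
        for k in cs:
            if cv2.pointPolygonTest(k,c,False)>=0 and cv2.contourArea(k)<8000:
                r=cv2.minAreaRect(k); print(n,c,np.round(r[0],1),np.round(r[1],1),round(r[2],1),cv2.contourArea(k), np.round(plane(S,[r[0]],0.01),4)[0])
E
```

```text
side (226, 325) [225.8 323.2] [30.6 77.7] 16.5 2101.5 [ 0.4758 -0.2152]
side (288, 173) [287.4 173.8] [22.4 29.5] 63.4 507.5 [0.6343 0.2066]
side (221, 141) [220.5 141.5] [19. 21.] 90.0 338.0 [0.4665 0.3466]
side (300, 245) [297.8 245.8] [30.4 33.9] 45.0 768.0 [ 0.6352 -0.0302]
side (221, 229) [220.5 229. ] [12. 42.] 81.5 442.0 [0.466  0.0298]
side (219, 271) [218.5 271. ] [22. 21.] 90.0 395.0 [ 0.4616 -0.0885]
side (213, 180) [213.  178.5] [16. 19.] 0.0 225.0 [0.4477 0.2002]
side (322, 209) [321.5 209.4] [18.3 23.7] 6.3 354.0 [0.7029 0.0771]
side (309, 315) [308.8 316. ] [15.6 26.5] 7.1 338.5 [ 0.6376 -0.2095]
```

View pics/m_top.png

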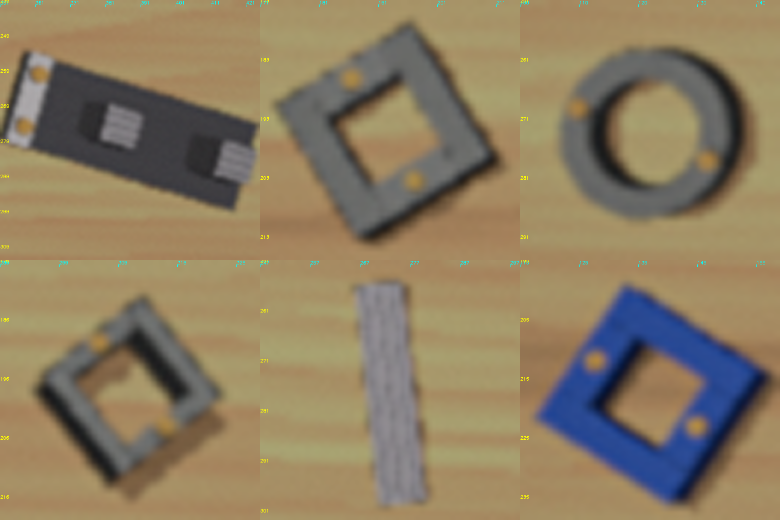

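View pics/m_side.png

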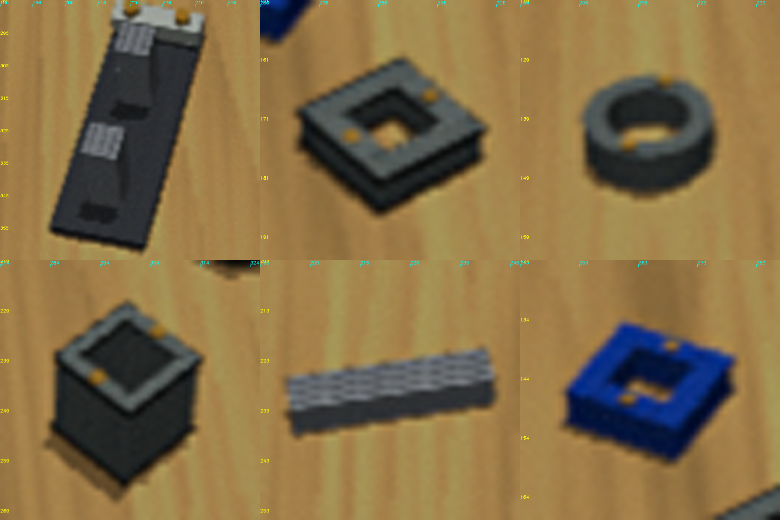

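The crops confirm that the grey flat square coil is at top (193,195) and side (288,173), and its look-alike at (137,217) is clearly blue. The limb tops show as light patches near top (382,276) and (417,285), with the strip and its brass sockets at the left end. Next I measure the light top faces, each on its own height plane, in both views.

```bash
cat >> h.py <<'E'
def topface(s,c,r,lo,hi=255,smax=60,k=6):
    x,y=c; t=cv2.resize(s["pixels"][y-r:y+r,x-r:x+r],None,fx=k,fy=k,interpolation=cv2.INTER_CUBIC)
    h=cv2.cvtColor(t,cv2.COLOR_BGR2HSV)
    m=((h[...,1]<smax)&(h[...,2]>lo)&(h[...,2]<=hi)).astype(np.uint8)*255
    m=cv2.morphologyEx(m,cv2.MORPH_OPEN,np.ones((k,k),np.uint8))
    cs,_=cv2.findContours(m,cv2.RETR_EXTERNAL,cv2.CHAIN_APPROX_NONE)
    cs=sorted(cs,key=cv2.contourArea,reverse=True)
    return [ (q.reshape(-1,2)+.5)/k-.5+[x-r,y-r] for q in cs if cv2.contourArea(q)>20*k*k]
def rect(s,q,z):
    w=plane(s,q,z); r=cv2.minAreaRect((w*1000).astype(np.float32))  # mm
    return np.round(r[0],1),np.round(r[1],1),round(r[2],1)
E
python3 - <<'E'
from h import *
t,s=robot.snapshot("top"),robot.snapshot("side")
def hsv(S,p):return cv2.cvtColor(S["pixels"],cv2.COLOR_BGR2HSV)[p[1],p[0]]
for p in[(382,276),(417,285),(378,276),(395,283),(182,195),(112,273),(300,196),(273,277),(260,240),(357,268)]: print("t",p,hsv(t,p))
for p in[(227,298),(217,327),(216,335),(275,172),(213,139),(288,245),(220,226),(300,180)]: print("s",p,hsv(s,p))
for n,S,z,c,r,lo in[("limb",t,.066,(400,280),36,105),("limb",s,.066,(226,318),36,105),("round",t,.022,(122,273),20,70),("round",s,.022,(221,141),20,70),
 ("flat",t,.020,(193,195),21,70),("flat",s,.020,(288,173),21,70),("tall",t,.050,(311,198),22,70),("tall",s,.050,(300,245),26,70),("yoke",t,.018,(273,277),26,100),("yoke",s,.018,(221,229),26,80)]:
    for q in topface(S,c,r,lo): print(n,"t" if S is t else "s",rect(S,q,z))
E
```

```text
t (382, 276) [143   8 131]
t (417, 285) [156  11 119]
t (378, 276) [120  12  44]
t (395, 283) [130  12  65]
t (182, 195) [ 75   5 100]
t (112, 273) [90  6 41]
t (300, 196) [ 45   5 110]
t (273, 277) [144   9 137]
t (260, 240) [ 19 100 168]
t (357, 268) [160   5 169]
s (227, 298) [105  20 100]
s (217, 327) [105  19 110]
s (216, 335) [96 24 54]
s (275, 172) [75 20 26]
s (213, 139) [78 18 69]
s (288, 245) [72 34 38]
s (220, 226) [100  15 100]
s (300, 180) [ 18 148 121]
limb t (array([ 460.5, -260.1]), array([19.8, 20.3]), 75.1)
limb t (array([ 479. , -194.3]), array([19.3, 19.7]), 74.6)
limb s (array([ 494.5, -177.6]), array([14.5, 29. ]), 75.6)
limb s (array([ 463.5, -258.4]), array([19.3, 18.5]), 74.5)
limb s (array([ 515.5, -183.3]), array([14. , 11.1]), 70.4)
limb s (array([ 486.6, -193.8]), array([18.9,  8.8]), 75.8)
round t (array([479.2, 337.7]), array([57.1, 28.4]), 70.8)
round t (array([448.6, 348.7]), array([57.5, 26. ]), 69.4)
round s (array([482.2, 339.8]), array([54.9, 26.3]), 70.4)
round s (array([451.3, 351.2]), array([55.2, 23.8]), 70.3)
flat t (array([632.4, 204.4]), array([56.8, 57. ]), 34.1)
flat s (array([643.4, 195.9]), array([55.3, 26.3]), 32.0)
flat s (array([627.2, 220.5]), array([54.9, 24. ]), 33.9)
tall t (array([623.6, -34.4]), array([44.9, 19.7]), 40.6)
tall t (array([640.5, -54.5]), array([44.8, 18.4]), 40.7)
tall s (array([643.6, -51.6]), array([43.4, 18.2]), 40.0)
tall s (array([626.9, -31.7]), array([43.6, 17.2]), 40.1)
yoke t (array([464.2,  28.6]), array([92.9, 21.4]), 8.0)
yoke s (array([467.2,  30.1]), array([91.7, 21.3]), 8.0)
```

All measurements agree with the given sizes: the limbs are 68.4 mm apart, the round coil about 58 mm across, the flat coil 57 mm, the tall coil 45 mm and the yoke 93 × 21 mm. The two views differ by about 3 mm, so I average them. First I turn to the core yaw of 74.3° and travel to the round coil.

Request:
step_arm(
  motion=[
    [0, 0, 0, 0, 0, -0.857, 93],
    [0, 0, 0, 0, 0, -0.857, 93],
    [0, 0, 0, 0, 0, -0.857, 93],
    [0, 0, 0, 0, 0, -0.857, 93],
    [0, 0, 0, 0, 0, -0.857, 93],
    [0, 0, 0, 0, 0, -0.857, 93],
    [0.985, -0.066, 0, 0, 0, 0, 93],
    [0.985, -0.066, 0, 0, 0, 0, 93],
    [0.985, -0.066, 0, 0, 0, 0, 93],
    [0.985, -0.066, 0, 0, 0, 0, 93],
    [0.985, -0.066, 0, 0, 0, 0, 93],
    [0.985, -0.066, 0, 0, 0, 0, 93],
  ],
  grip_force=20,
)

```text
time_s: 1.8
tcp_pos: [0.3235, -0.3304, 0.2297]
tcp_rot: [3.141, 0.0, 1.297]
contact_force: [1.2, 0.3, 0.0]
opening: 0.0931
grasp_force: 0.0
```

Request:
step_arm(
  motion=[
    [0.985, -0.066, 0, 0, 0, 0, 93],
    [0.985, -0.066, 0, 0, 0, 0, 93],
    [0.985, -0.066, 0, 0, 0, 0, 93],
    [0.985, -0.066, 0, 0, 0, 0, 93],
    [0.985, -0.066, 0, 0, 0, 0, 93],
    [0.985, -0.066, 0, 0, 0, 0, 93],
    [0.985, -0.066, 0, 0, 0, 0, 93],
    [0.985, -0.066, 0, 0, 0, 0, 93],
    [0.985, -0.066, 0, 0, 0, 0, 93],
    [0.985, -0.066, 0, 0, 0, 0, 93],
    [0.985, -0.066, 0, 0, 0, 0, 93],
    [0.985, -0.066, 0, 0, 0, 0, 93],
  ],
)

```text
time_s: 3.3
tcp_pos: [0.445, 0.2496, 0.2298]
tcp_rot: [3.141, -0.0, 1.298]
contact_force: [0.9, -0.9, -0.3]
opening: 0.0929
grasp_force: 0.0
```

Request:
step_arm(
  motion=[
    [0.985, -0.066, 0, 0, 0, 0, 93],
    [0.985, -0.066, 0, 0, 0, 0, 93],
    [0, 0, 0.9, 0, 0, 0, 93],
    [0, 0, 0.9, 0, 0, 0, 93],
    [0, 0, 0, 0, 0, 0, 93],
    [0, 0, 0, 0, 0, 0, 93],
  ],
)

```text
time_s: 4.05
tcp_pos: [0.4658, 0.3447, 0.1417]
tcp_rot: [3.14, -0.001, 1.297]
contact_force: [0.8, -0.3, 0.9]
opening: 0.0929
grasp_force: 0.0
```

```bash
cat >> h.py <<'E'
def go(x,y,z,yaw):
    """remaining shift in tool axes (units of 50 mm) and turn (units of 10 deg) to a tool-down pose"""
    st=robot.state(); p=st["tcp_pos"]; r=st["tcp_rot"]; w=r[2]; d=np.array([x,y,z])-p
    dy=(np.degrees(w)-yaw+180)%360-180
    print("pos",np.round(p,4),"yaw",round(np.degrees(w),2),"tilt",np.round(np.degrees([abs(r[0])-np.pi,r[1]]),2),"open",round(st["opening"],4),"F",np.round(st["contact_force"],1),"t",st["time_s"])
    for n,a in(("shift now",w),("shift after turn",np.radians(yaw))):
        print(n,np.round(np.array([d[0]*np.cos(a)+d[1]*np.sin(a),d[0]*np.sin(a)-d[1]*np.cos(a),-d[2]])/.05,3))
    print("turn",round(dy/10,3))
CORE=74.3; L1=(.4805,-.1934); L2=(.4620,-.2592)
E
python3 -c "
from h import *
go(.4653,.3443,.014,CORE)"
```

```text
pos [0.4658 0.3447 0.1417] yaw 74.32 tilt [-0.07 -0.08] open 0.0929 F [ 0.8 -0.3  0.9] t 4.05
shift now [-0.01  -0.008  2.554]
shift after turn [-0.01  -0.008  2.554]
turn 0.002
```

Request:
step_arm(
  motion=[
    [-0.01, -0.008, 0.8, 0, 0, 0, 93],
    [0, 0, 0.8, 0, 0, 0, 93],
    [0, 0, 0.5, 0, 0, 0, 93],
    [0, 0, 0.3, 0, 0, 0, 93],
    [0, 0, 0.15, 0, 0, 0, 93],
    [0, 0, 0, 0, 0, 0, 50],
    [0, 0, 0, 0, 0, 0, 50],
    [0, 0, 0, 0, 0, 0, 50],
    [0, 0, 0, 0, 0, 0, 50],
    [0, 0, 0, 0, 0, 0, 50],
    [0, 0, 0, 0, 0, 0, 50],
    [0, 0, 0, 0, 0, 0, 50],
  ],
  grip_force=20,
)

```text
time_s: 5.55
tcp_pos: [0.4649, 0.3442, 0.0126]
tcp_rot: [3.141, -0.0, 1.297]
contact_force: [-1.3, -0.4, 5.8]
opening: 0.0588
grasp_force: 19.9
```

Request:
step_arm(
  motion=[
    [0, 0, 0, 0, 0, 0, 50],
    [0, 0, 0, 0, 0, 0, 50],
    [0, 0, -0.5, 0, 0, 0, 50],
    [0, 0, -0.8, 0, 0, 0, 50],
    [0, 0, -0.8, 0, 0, 0, 50],
    [0, 0, -0.4, 0, 0, 0, 50],
    [0, 0, 0, 0, 0, 0, 50],
  ],
)

```text
time_s: 6.42
tcp_pos: [0.4651, 0.3442, 0.1377]
tcp_rot: [3.141, -0.001, 1.297]
contact_force: [0.1, 0.5, -2.0]
opening: 0.059
grasp_force: 19.8
```

```bash
python3 - <<'E'
from h import *
go(*L1,.14,CORE)
t,s=robot.snapshot("top"),robot.snapshot("side")
P=robot.state()["tcp_pos"]; a,b=proj(t,P)[0].astype(int),proj(s,P)[0].astype(int); print(a,b)
cv2.imwrite("pics/g1.png",np.hstack([cv2.resize(tile(t,tuple(a),35,5),(390,390)),cv2.resize(tile(s,tuple(b),35,5),(390,390))]))
E
```

```text
pos [0.4651 0.3442 0.1377] yaw 74.32 tilt [-0.05 -0.06] open 0.059 F [ 0.1  0.5 -2. ] t 6.425
shift now [-10.27    3.203  -0.047]
shift after turn [-10.268   3.207  -0.047]
turn 0.002
[ 98 276] [216 102]
```

View pics/g1.png

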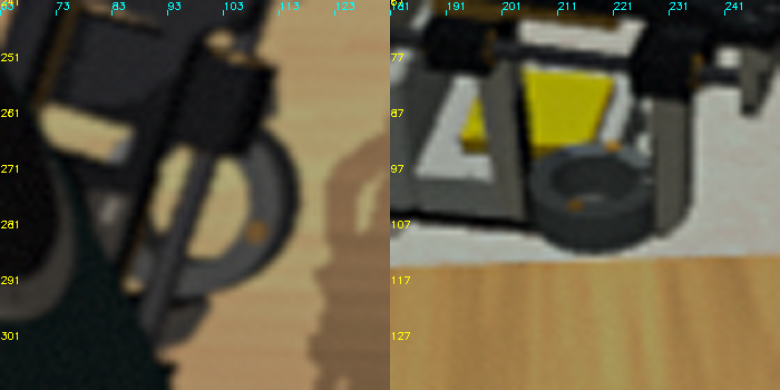

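Round coil is held level: opening 59 mm, coil near top (100,272) and side (217,103). Next, to the limb beside the strip.

Request:
step_arm(
  motion=[
    [-0.856, 0.267, 0, 0, 0, 0, 50],
    [-0.856, 0.267, 0, 0, 0, 0, 50],
    [-0.856, 0.267, 0, 0, 0, 0, 50],
    [-0.856, 0.267, 0, 0, 0, 0, 50],
    [-0.856, 0.267, 0, 0, 0, 0, 50],
    [-0.856, 0.267, 0, 0, 0, 0, 50],
    [-0.856, 0.267, 0, 0, 0, 0, 50],
    [-0.856, 0.267, 0, 0, 0, 0, 50],
    [-0.856, 0.267, 0, 0, 0, 0, 50],
    [-0.856, 0.267, 0, 0, 0, 0, 50],
    [-0.856, 0.267, 0, 0, 0, 0, 50],
    [-0.856, 0.267, 0, 0, 0, 0, 50],
  ],
)

```text
time_s: 8.02
tcp_pos: [0.4795, -0.195, 0.1352]
tcp_rot: [-3.139, -0.0, 1.297]
contact_force: [0.2, 0.1, -1.8]
opening: 0.0589
grasp_force: 19.8
```

Request:
step_arm(
  motion=[
    [0, 0, 0, 0, 0, 0, 50],
    [0, 0, 0.6, 0, 0, 0, 50],
    [0, 0, 0.2, 0, 0, 0, 50],
    [0, 0, 0, 0, 0, 0, 50],
  ],
)

```text
time_s: 8.52
tcp_pos: [0.4798, -0.1931, 0.0962]
tcp_rot: [-3.14, -0.0, 1.298]
contact_force: [-0.2, 0.5, -1.6]
opening: 0.0586
grasp_force: 19.8
```

```bash
python3 - <<'E'
from h import *
go(*L1,.0236,CORE)
t,s=robot.snapshot("top"),robot.snapshot("side")
P=robot.state()["tcp_pos"]; a,b=proj(t,P)[0].astype(int),proj(s,P)[0].astype(int); print(a,b)
cv2.imwrite("pics/g2.png",np.hstack([cv2.resize(tile(t,tuple(a),35,5),(390,390)),cv2.resize(tile(s,tuple(b),35,5),(390,390))]))
E
```

```text
pos [ 0.4798 -0.1931  0.0962] yaw 74.36 tilt [-0.12 -0.02] open 0.0586 F [-0.2  0.5 -1.6] t 8.525
shift now [-0.003  0.015  1.452]
shift after turn [-0.003  0.015  1.452]
turn 0.006
[389 275] [225 287]
```

View pics/g2.png

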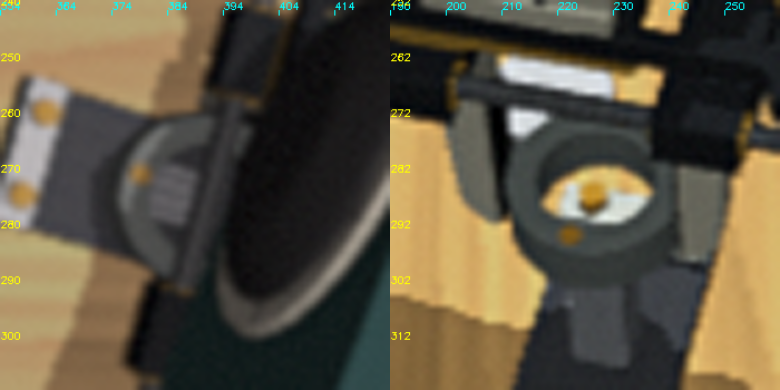

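The coil hangs over the correct limb: its ring is centred near side (227,290) with the limb directly below, and the white strip is next to it at top (360,270). Descending while watching the force.

Request:
step_arm(
  motion=[
    [0, 0.015, 0.2, 0, 0, 0, 50],
    [0, 0, 0.2, 0, 0, 0, 50],
    [0, 0, 0.2, 0, 0, 0, 50],
    [0, 0, 0.1, 0, 0, 0, 50],
  ],
)

```text
time_s: 9.12
tcp_pos: [0.4807, -0.1938, 0.0611]
tcp_rot: [-3.141, -0.0, 1.297]
contact_force: [0.3, 0.4, -2.8]
opening: 0.0589
grasp_force: 19.8
```

Request:
step_arm(
  motion=[
    [0, 0, 0.25, 0, 0, 0, 50],
    [0, 0, 0.2, 0, 0, 0, 50],
    [0, 0, 0.15, 0, 0, 0, 50],
    [0, 0, 0.08, 0, 0, 0, 50],
    [0, 0, 0.04, 0, 0, 0, 50],
    [0, 0, 0, 0, 0, 0, 50],
  ],
)

```text
time_s: 9.88
tcp_pos: [0.481, -0.1939, 0.0263]
tcp_rot: [3.141, 0.0, 1.297]
contact_force: [0.0, 0.1, -1.6]
opening: 0.0586
grasp_force: 19.8
```

Request:
step_arm(
  motion=[
    [0, 0, 0.03, 0, 0, 0, 50],
    [0, 0, 0.02, 0, 0, 0, 50],
    [0, 0, 0, 0, 0, 0, 50],
  ],
)

```text
time_s: 10.25
tcp_pos: [0.481, -0.1939, 0.0236]
tcp_rot: [3.142, -0.0, 1.297]
contact_force: [-0.5, -0.2, -3.1]
opening: 0.0587
grasp_force: 19.8
```

Request:
step_arm(
  motion=[
    [0, 0, 0.02, 0, 0, 0, 50],
    [0, 0, 0, 0, 0, 0, 50],
    [0, 0, 0, 0, 0, 0, 66],
    [0, 0, 0, 0, 0, 0, 72],
    [0, 0, 0, 0, 0, 0, 72],
    [0, 0, 0, 0, 0, 0, 72],
    [0, 0, -0.3, 0, 0, 0, 72],
    [0, 0, -0.8, 0, 0, 0, 72],
    [0, 0, -1, 0, 0, 0, 90],
    [0, 0, -0.5, 0, 0, 0, 93],
  ],
)

```text
time_s: 11.5
tcp_pos: [0.4816, -0.1942, 0.1568]
tcp_rot: [3.138, 0.001, 1.297]
contact_force: [-1.0, -1.0, -1.2]
opening: 0.0877
grasp_force: 0.0
```

```bash
python3 -c "
from h import *
go(.6339,.2063,.014,33.5)"
```

```text
pos [ 0.4816 -0.1942  0.1568] yaw 74.33 tilt [-0.22  0.03] open 0.0877 F [-1.  -1.  -1.2] t 11.5
shift now [8.535 0.769 2.856]
shift after turn [ 6.961 -4.998  2.856]
turn 4.083
```

Request:
step_arm(
  motion=[
    [0.948, 0.085, 0, 0, 0, 0, 93],
    [0.948, 0.085, 0, 0, 0, 0, 93],
    [0.948, 0.085, 0, 0, 0, 0, 93],
    [0.948, 0.085, 0, 0, 0, 0, 93],
    [0.948, 0.085, 0, 0, 0, 0, 93],
    [0.948, 0.085, 0, 0, 0, 0, 93],
    [0.948, 0.085, 0, 0, 0, 0, 93],
    [0.948, 0.085, 0, 0, 0, 0, 93],
    [0.948, 0.085, 0, 0, 0, 0, 93],
  ],
)

```text
time_s: 12.62
tcp_pos: [0.6335, 0.2081, 0.154]
tcp_rot: [3.141, -0.0, 1.297]
contact_force: [1.5, -0.6, 0.1]
opening: 0.093
grasp_force: 0.0
```

Request:
step_arm(
  motion=[
    [0, 0, 0, 0, 0, 0.817, 93],
    [0, 0, 0, 0, 0, 0.817, 93],
    [0, 0, 0, 0, 0, 0.817, 93],
    [0, 0, 0, 0, 0, 0.817, 93],
    [0, 0, 0, 0, 0, 0.817, 93],
    [0, 0, 0, 0, 0, 0, 93],
    [0, 0, 0, 0, 0, 0, 93],
  ],
)

```text
time_s: 13.5
tcp_pos: [0.6331, 0.2065, 0.1532]
tcp_rot: [3.141, -0.0, 0.588]
contact_force: [1.0, -0.1, -0.3]
opening: 0.0927
grasp_force: 0.0
```

```bash
python3 - <<'E'
from h import *
go(.6339,.2063,.014,33.5)
t,s=robot.snapshot("top"),robot.snapshot("side")
cv2.imwrite("pics/c3.png",np.hstack([cv2.resize(tile(t,(388,276),36,5),(390,390)),cv2.resize(tile(s,(226,322),38,5),(390,390))]))
for n,S,z,c,r,lo in[("limb",t,.066,(400,280),36,105),("limb",s,.066,(226,318),36,95)]:
    for q in topface(S,c,r,lo): print(n,"t" if S is t else "s",rect(S,q,z))
E
```

```text
pos [0.6331 0.2065 0.1532] yaw 33.67 tilt [-0.01 -0.02] open 0.0927 F [ 1.  -0.1 -0.3] t 13.5
shift now [0.012 0.013 2.785]
shift after turn [0.012 0.013 2.785]
turn 0.017
limb t (array([ 482.6, -184.7]), array([55.8, 56.3]), 71.4)
limb t (array([ 460.9, -259.6]), array([21.1, 22.9]), 75.2)
limb s (array([ 492.4, -187.8]), array([34.8, 53.9]), 74.5)
limb s (array([ 463.5, -258.2]), array([20. , 19.8]), 73.2)
limb s (array([ 497.4, -233.4]), array([31.6,  8.9]), 39.3)
```

View pics/c3.png

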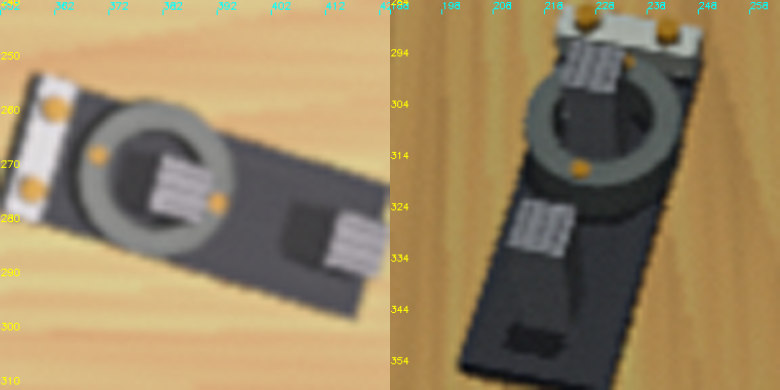

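The round coil lies flat on the base plate around the strip-side limb: ring at top (380,273), limb top at (385,275). Now picking the flat coil.

Request:
step_arm(
  motion=[
    [0.012, 0.013, 0.8, 0, 0, 0, 93],
    [0, 0, 0.8, 0, 0, 0, 93],
    [0, 0, 0.6, 0, 0, 0, 93],
    [0, 0, 0.35, 0, 0, 0, 93],
    [0, 0, 0.235, 0, 0, 0, 93],
    [0, 0, 0, 0, 0, 0, 48],
    [0, 0, 0, 0, 0, 0, 48],
    [0, 0, 0, 0, 0, 0, 48],
    [0, 0, 0, 0, 0, 0, 48],
    [0, 0, 0, 0, 0, 0, 48],
    [0, 0, 0, 0, 0, 0, 48],
    [0, 0, 0, 0, 0, 0, 48],
  ],
  grip_force=20,
)

```text
time_s: 15.1
tcp_pos: [0.6341, 0.2063, 0.0139]
tcp_rot: [3.141, -0.001, 0.584]
contact_force: [-1.9, -0.2, 5.8]
opening: 0.0558
grasp_force: 20.0
```

Request:
step_arm(
  motion=[
    [0, 0, 0, 0, 0, 0, 48],
    [0, 0, 0, 0, 0, 0, 48],
    [0, 0, -0.5, 0, 0, 0, 48],
    [0, 0, -0.8, 0, 0, 0, 48],
    [0, 0, -0.8, 0, 0, 0, 48],
    [0, 0, -0.4, 0, 0, 0, 48],
    [0, 0, 0, 0, 0, 0, 48],
  ],
)

```text
time_s: 15.98
tcp_pos: [0.6343, 0.2064, 0.139]
tcp_rot: [3.141, -0.001, 0.584]
contact_force: [0.2, 0.4, -1.0]
opening: 0.0558
grasp_force: 20.0
```

```bash
python3 -c "
from h import *
go(*L1,.14,CORE)"
```

```text
pos [0.6343 0.2064 0.139 ] yaw 33.48 tilt [-0.03 -0.08] open 0.0558 F [ 0.2  0.4 -1. ] t 15.975
shift now [-6.975  4.972 -0.019]
shift after turn [-8.529 -0.797 -0.019]
turn -4.082
```

Gripped square (55.8 mm). Turn, then carry it to the limb.

Request:
step_arm(
  motion=[
    [0, 0, 0, 0, 0, -0.816, 48],
    [0, 0, 0, 0, 0, -0.816, 48],
    [0, 0, 0, 0, 0, -0.816, 48],
    [0, 0, 0, 0, 0, -0.816, 48],
    [0, 0, 0, 0, 0, -0.816, 48],
    [0, 0, 0, 0, 0, 0, 48],
  ],
)

```text
time_s: 16.73
tcp_pos: [0.6333, 0.2061, 0.1361]
tcp_rot: [-3.139, 0.001, 1.296]
contact_force: [-0.5, -0.4, -0.7]
opening: 0.0557
grasp_force: 20.0
```

Request:
step_arm(
  motion=[
    [-0.948, -0.0886, 0, 0, 0, 0, 48],
    [-0.948, -0.0886, 0, 0, 0, 0, 48],
    [-0.948, -0.0886, 0, 0, 0, 0, 48],
    [-0.948, -0.0886, 0, 0, 0, 0, 48],
    [-0.948, -0.0886, 0, 0, 0, 0, 48],
    [-0.948, -0.0886, 0, 0, 0, 0, 48],
    [-0.948, -0.0886, 0, 0, 0, 0, 48],
    [-0.948, -0.0886, 0, 0, 0, 0, 48],
    [-0.948, -0.0886, 0, 0, 0, 0, 48],
    [0, 0, 0.4, 0, 0, 0, 48],
    [0, 0, 0.4, 0, 0, 0, 48],
    [0, 0, 0, 0, 0, 0, 48],
  ],
)

```text
time_s: 18.23
tcp_pos: [0.4792, -0.1922, 0.0958]
tcp_rot: [-3.138, -0.001, 1.297]
contact_force: [-0.5, -0.5, -1.5]
opening: 0.0555
grasp_force: 20.0
```

```bash
python3 - <<'E'
from h import *
go(*L1,.0459,CORE)
t,s=robot.snapshot("top"),robot.snapshot("side")
P=robot.state()["tcp_pos"]; a,b=proj(t,P)[0].astype(int),proj(s,P)[0].astype(int); print(a,b)
cv2.imwrite("pics/g4.png",np.hstack([cv2.resize(tile(t,tuple(a),35,5),(390,390)),cv2.resize(tile(s,tuple(b),35,5),(390,390))]))
E
```

```text
pos [ 0.4792 -0.1922  0.0958] yaw 74.29 tilt [-0.22 -0.05] open 0.0555 F [-0.5 -0.5 -1.5] t 18.225
shift now [-0.017  0.031  0.997]
shift after turn [-0.017  0.031  0.997]
turn -0.001
[389 275] [225 286]
```

View pics/g4.png

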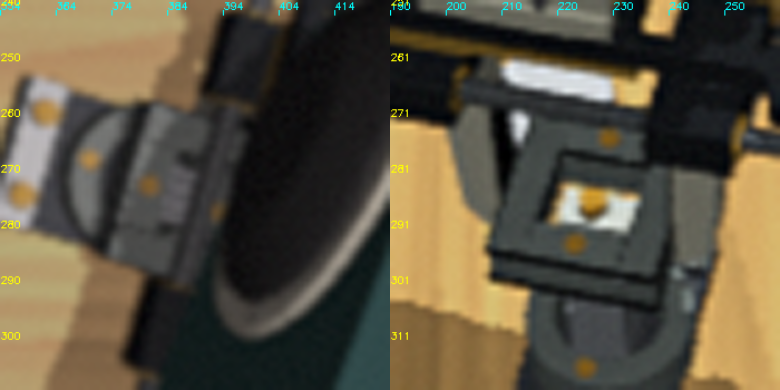

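The flat coil is square over the limb: side centre near (226,288), round coil and limb below at (227,310). Descending past the limb top first.

Request:
step_arm(
  motion=[
    [-0.017, 0.031, 0.15, 0, 0, 0, 48],
    [0, 0, 0.2, 0, 0, 0, 48],
    [0, 0, 0.2, 0, 0, 0, 48],
    [0, 0, 0.1, 0, 0, 0, 48],
    [0, 0, 0, 0, 0, 0, 48],
  ],
)

```text
time_s: 18.95
tcp_pos: [0.481, -0.1948, 0.0655]
tcp_rot: [-3.141, -0.0, 1.296]
contact_force: [-0.3, -0.2, -0.2]
opening: 0.0556
grasp_force: 20.0
```

Request:
step_arm(
  motion=[
    [0.02, 0, 0.15, 0, 0, 0, 48],
    [0, 0, 0.12, 0, 0, 0, 48],
    [0, 0, 0.07, 0, 0, 0, 48],
    [0, 0, 0.03, 0, 0, 0, 48],
    [0, 0, 0, 0, 0, 0, 48],
    [0, 0, 0, 0, 0, 0, 48],
  ],
)

```text
time_s: 19.7
tcp_pos: [0.4815, -0.1939, 0.0476]
tcp_rot: [3.141, 0.0, 1.296]
contact_force: [0.2, -0.7, 0.1]
opening: 0.0556
grasp_force: 20.0
```

Request:
step_arm(
  motion=[
    [0, 0, 0.02, 0, 0, 0, 48],
    [0, 0, 0.015, 0, 0, 0, 48],
    [0, 0, 0, 0, 0, 0, 48],
  ],
)

```text
time_s: 20.08
tcp_pos: [0.4815, -0.1939, 0.0459]
tcp_rot: [3.141, 0.0, 1.296]
contact_force: [-2.0, 0.7, 4.0]
opening: 0.0556
grasp_force: 20.0
```

Contact felt (4 N). Release, lift and go to the tall coil.

Request:
step_arm(
  motion=[
    [0, 0, 0, 0, 0, 0, 62],
    [0, 0, 0, 0, 0, 0, 68],
    [0, 0, 0, 0, 0, 0, 68],
    [0, 0, 0, 0, 0, 0, 68],
    [0, 0, -0.3, 0, 0, 0, 68],
    [0, 0, -0.8, 0, 0, 0, 68],
    [0, 0, -0.8, 0, 0, 0, 80],
    [0, 0, -0.5, 0, 0, 0, 80],
    [0, 0, 0, 0, 0, 0, 80],
  ],
)

```text
time_s: 21.2
tcp_pos: [0.4822, -0.1942, 0.1686]
tcp_rot: [3.138, 0.001, 1.296]
contact_force: [0.8, -0.6, 0.7]
opening: 0.0797
grasp_force: 0.0
```

```bash
python3 -c "
from h import *
go(.6336,-.0431,.03,40.5)"
```

```text
pos [ 0.4822 -0.1942  0.1686] yaw 74.28 tilt [-0.23  0.04] open 0.0797 F [ 0.8 -0.6  0.7] t 21.2
shift now [3.729 2.096 2.773]
shift after turn [ 4.265 -0.331  2.773]
turn 3.378
```

Request:
step_arm(
  motion=[
    [0.746, 0.419, 0, 0, 0, 0, 85],
    [0.746, 0.419, 0, 0, 0, 0, 85],
    [0.746, 0.419, 0, 0, 0, 0, 85],
    [0.746, 0.419, 0, 0, 0, 0, 85],
    [0.746, 0.419, 0, 0, 0, 0, 85],
    [0, 0, 0, 0, 0, 0.845, 85],
    [0, 0, 0, 0, 0, 0.845, 85],
    [0, 0, 0, 0, 0, 0.845, 85],
    [0, 0, 0, 0, 0, 0.845, 85],
    [0, 0, 0.5, 0, 0, 0, 85],
    [0, 0, 0, 0, 0, 0, 85],
    [0, 0, 0, 0, 0, 0, 85],
  ],
)

```text
time_s: 22.7
tcp_pos: [0.6328, -0.0427, 0.1411]
tcp_rot: [-3.141, 0.0, 0.707]
contact_force: [0.0, -0.2, 0.2]
opening: 0.0849
grasp_force: 0.0
```

```bash
python3 - <<'E'
from h import *
go(.6336,-.0431,.03,40.5)
t,s=robot.snapshot("top"),robot.snapshot("side")
cv2.imwrite("pics/c5.png",np.hstack([cv2.resize(tile(t,(388,276),36,5),(390,390)),cv2.resize(tile(s,(226,318),38,5),(390,390))]))
E
```

```text
pos [ 0.6328 -0.0427  0.1411] yaw 40.49 tilt [-0.01  0.01] open 0.0849 F [ 0.  -0.2  0.2] t 22.7
shift now [0.007 0.016 2.221]
shift after turn [0.007 0.016 2.221]
turn -0.001
```

View pics/c5.png

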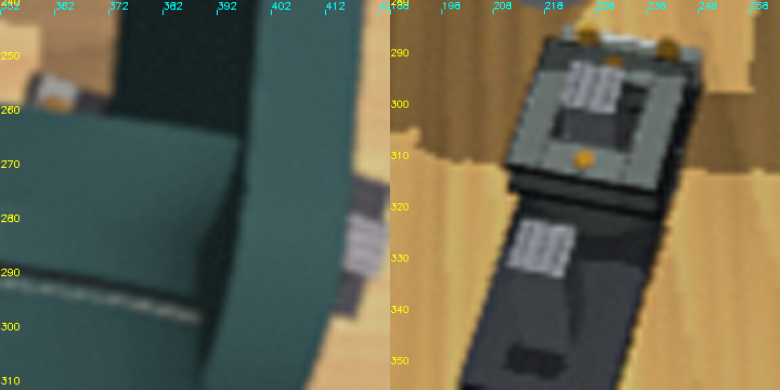

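Flat coil lies square and flat on the round one, around the limb (side (227,303)); the top view is blocked by the arm. Now the tall coil.

Request:
step_arm(
  motion=[
    [0.007, 0.016, 0.8, 0, 0, 0, 85],
    [0, 0, 0.7, 0, 0, 0, 85],
    [0, 0, 0.5, 0, 0, 0, 85],
    [0, 0, 0.22, 0, 0, 0, 85],
    [0, 0, 0, 0, 0, 0, 36],
    [0, 0, 0, 0, 0, 0, 36],
    [0, 0, 0, 0, 0, 0, 36],
    [0, 0, 0, 0, 0, 0, 36],
    [0, 0, 0, 0, 0, 0, 36],
    [0, 0, 0, 0, 0, 0, 36],
    [0, 0, 0, 0, 0, 0, 36],
    [0, 0, 0, 0, 0, 0, 36],
  ],
  grip_force=25,
)

```text
time_s: 24.3
tcp_pos: [0.6337, -0.0431, 0.03]
tcp_rot: [3.141, -0.0, 0.706]
contact_force: [-2.1, 0.6, 5.9]
opening: 0.0437
grasp_force: 25.0
```

Request:
step_arm(
  motion=[
    [0, 0, 0, 0, 0, 0, 36],
    [0, 0, -0.5, 0, 0, 0, 36],
    [0, 0, -0.8, 0, 0, 0, 36],
    [0, 0, -0.8, 0, 0, 0, 36],
    [0, 0, -0.4, 0, 0, 0, 36],
    [0, 0, 0, 0, 0, -0.845, 36],
    [0, 0, 0, 0, 0, -0.845, 36],
    [0, 0, 0, 0, 0, -0.845, 36],
    [0, 0, 0, 0, 0, -0.845, 36],
    [0, 0, 0, 0, 0, 0, 36],
  ],
)

```text
time_s: 25.55
tcp_pos: [0.6333, -0.0431, 0.1535]
tcp_rot: [-3.14, 0.0, 1.296]
contact_force: [0.5, 0.3, -1.6]
opening: 0.0438
grasp_force: 25.0
```

```bash
python3 -c "
from h import *
go(*L2,.14,CORE)"
```

```text
pos [ 0.6333 -0.0431  0.1535] yaw 74.23 tilt [-0.08  0.02] open 0.0438 F [ 0.5  0.3 -1.6] t 25.55
shift now [-5.091 -2.122  0.27 ]
shift after turn [-5.088 -2.129  0.27 ]
turn -0.007
```

Request:
step_arm(
  motion=[
    [-0.8485, -0.354, 0, 0, 0, 0, 36],
    [-0.8485, -0.354, 0, 0, 0, 0, 36],
    [-0.8485, -0.354, 0, 0, 0, 0, 36],
    [-0.8485, -0.354, 0, 0, 0, 0, 36],
    [-0.8485, -0.354, 0, 0, 0, 0, 36],
    [-0.8485, -0.354, 0, 0, 0, 0, 36],
    [0, 0, 0.5, 0, 0, 0, 36],
    [0, 0, 0.27, 0, 0, 0, 36],
    [0, 0, 0, 0, 0, 0, 36],
    [0, 0, 0, 0, 0, 0, 36],
  ],
)

```text
time_s: 26.8
tcp_pos: [0.4629, -0.2591, 0.1167]
tcp_rot: [3.141, 0.0, 1.296]
contact_force: [-0.4, 0.8, -2.5]
opening: 0.0441
grasp_force: 25.0
```

```bash
python3 - <<'E'
from h import *
go(*L2,.040,CORE)
t,s=robot.snapshot("top"),robot.snapshot("side")
P=robot.state()["tcp_pos"]; a,b=proj(t,P)[0].astype(int),proj(s,P)[0].astype(int); print(a,b)
cv2.imwrite("pics/g6.png",np.hstack([cv2.resize(tile(t,tuple(a),35,5),(390,390)),cv2.resize(tile(s,tuple(b),35,5),(390,390))]))
E
```

```text
pos [ 0.4629 -0.2591  0.1167] yaw 74.28 tilt [-0.02  0.01] open 0.0441 F [-0.4  0.8 -2.5] t 26.8
shift now [-0.007 -0.017  1.535]
shift after turn [-0.007 -0.017  1.535]
turn -0.002
[427 286] [215 312]
```

View pics/g6.png

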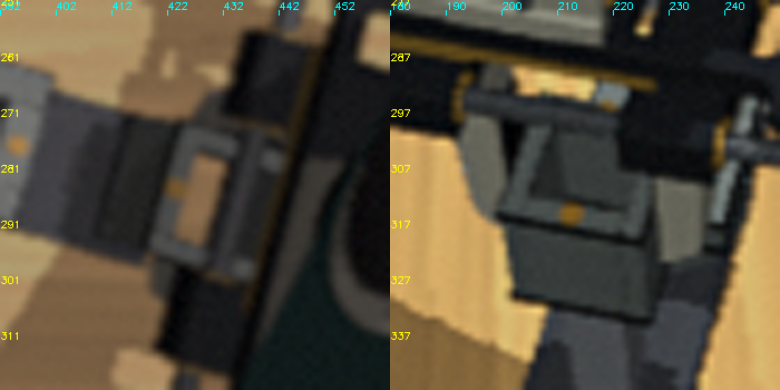

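The tall coil hangs square over the far limb: side (213,315), limb seen below at about (215,345). Descending.

Request:
step_arm(
  motion=[
    [-0.007, -0.017, 0.25, 0, 0, 0, 36],
    [0, 0, 0.2, 0, 0, 0, 36],
    [0, 0, 0.2, 0, 0, 0, 36],
    [0, 0, 0.1, 0, 0, 0, 36],
    [0, 0, 0, 0, 0, 0, 36],
  ],
)

```text
time_s: 27.52
tcp_pos: [0.4614, -0.2593, 0.0782]
tcp_rot: [-3.141, -0.0, 1.296]
contact_force: [0.1, -0.2, -2.4]
opening: 0.0436
grasp_force: 25.0
```

Request:
step_arm(
  motion=[
    [0, 0, 0.25, 0, 0, 0, 36],
    [0, 0, 0.2, 0, 0, 0, 36],
    [0, 0, 0.15, 0, 0, 0, 36],
    [0, 0, 0.1, 0, 0, 0, 36],
    [0, 0, 0.03, 0, 0, 0, 36],
    [0, 0, 0, 0, 0, 0, 36],
    [0, 0, 0, 0, 0, 0, 36],
  ],
)

```text
time_s: 28.4
tcp_pos: [0.4616, -0.2595, 0.0425]
tcp_rot: [3.141, 0.0, 1.296]
contact_force: [0.1, -0.4, -3.3]
opening: 0.0437
grasp_force: 25.0
```

Request:
step_arm(
  motion=[
    [0, 0, 0.03, 0, 0, 0, 36],
    [0, 0, 0.02, 0, 0, 0, 36],
    [0, 0, 0, 0, 0, 0, 36],
  ],
)

```text
time_s: 28.78
tcp_pos: [0.4616, -0.2595, 0.04]
tcp_rot: [3.141, 0.0, 1.296]
contact_force: [-2.8, 1.4, 4.3]
opening: 0.0439
grasp_force: 25.0
```

Contact at the expected height, so the coil is fully down. Release, lift and go to the yoke.

Request:
step_arm(
  motion=[
    [0, 0, 0, 0, 0, 0, 50],
    [0, 0, 0, 0, 0, 0, 58],
    [0, 0, 0, 0, 0, 0, 58],
    [0, 0, 0, 0, 0, 0, 58],
    [0, 0, -0.3, 0, 0, 0, 58],
    [0, 0, -0.8, 0, 0, 0, 58],
    [0, 0, -0.8, 0, 0, 0, 58],
    [0, 0, -0.5, 0, 0, 0, 58],
    [0, 0, 0, 0, 0, 0, 58],
  ],
)

```text
time_s: 29.9
tcp_pos: [0.4622, -0.2599, 0.1627]
tcp_rot: [3.138, 0.001, 1.296]
contact_force: [-1.0, 0.0, -0.9]
opening: 0.0581
grasp_force: 0.0
```

```bash
python3 -c "
from h import *
go(.4657,.0294,.014,8)"
```

```text
pos [ 0.4622 -0.2599  0.1627] yaw 74.28 tilt [-0.23  0.07] open 0.0581 F [-1.   0.  -0.9] t 29.9
shift now [ 5.588 -1.501  2.974]
shift after turn [ 0.874 -5.72   2.974]
turn 6.628
```

Request:
step_arm(
  motion=[
    [0.931, -0.25, 0, 0, 0, 0, 58],
    [0.931, -0.25, 0, 0, 0, 0, 58],
    [0.931, -0.25, 0, 0, 0, 0, 58],
    [0.931, -0.25, 0, 0, 0, 0, 58],
    [0.931, -0.25, 0, 0, 0, 0, 58],
    [0.931, -0.25, 0, 0, 0, 0, 58],
  ],
)

```text
time_s: 30.65
tcp_pos: [0.4644, 0.0313, 0.1591]
tcp_rot: [-3.141, 0.0, 1.296]
contact_force: [0.5, 0.3, 0.3]
opening: 0.058
grasp_force: 0.0
```

Request:
step_arm(
  motion=[
    [0, 0, 0, 0, 0, 0.947, 58],
    [0, 0, 0, 0, 0, 0.947, 58],
    [0, 0, 0, 0, 0, 0.947, 58],
    [0, 0, 0, 0, 0, 0.947, 58],
    [0, 0, 0, 0, 0, 0.947, 58],
    [0, 0, 0, 0, 0, 0.947, 58],
    [0, 0, 0, 0, 0, 0.947, 58],
    [0, 0, 1, 0, 0, 0, 58],
    [0, 0, 0, 0, 0, 0, 58],
    [0, 0, 0, 0, 0, 0, 58],
  ],
)

```text
time_s: 31.9
tcp_pos: [0.4652, 0.0297, 0.1108]
tcp_rot: [3.142, -0.0, 0.14]
contact_force: [1.0, -0.2, 1.0]
opening: 0.0578
grasp_force: 0.0
```

```bash
python3 - <<'E'
from h import *
go(.4657,.0294,.014,8)
t,s=robot.snapshot("top"),robot.snapshot("side")
cv2.imwrite("pics/c7.png",np.hstack([cv2.resize(tile(t,(388,276),36,5),(390,390)),cv2.resize(tile(s,(226,318),38,5),(390,390))]))
E
```

```text
pos [0.4652 0.0297 0.1108] yaw 8.0 tilt [-0.   -0.02] open 0.0578 F [ 1.  -0.2  1. ] t 31.9
shift now [0.009 0.008 1.937]
shift after turn [0.009 0.008 1.937]
turn 0.0
```

View pics/c7.png

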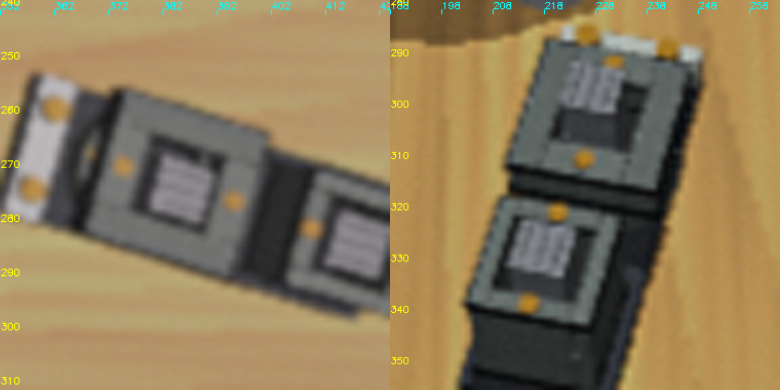

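Both coils sit well: flat coil at top (384,274), tall coil at (417,285), with limbs showing through their holes. Now the yoke.

Request:
step_arm(
  motion=[
    [0.009, 0.008, 0.8, 0, 0, 0, 58],
    [0, 0, 0.6, 0, 0, 0, 58],
    [0, 0, 0.35, 0, 0, 0, 58],
    [0, 0, 0.18, 0, 0, 0, 58],
    [0, 0, 0, 0, 0, 0, 12],
    [0, 0, 0, 0, 0, 0, 12],
    [0, 0, 0, 0, 0, 0, 12],
    [0, 0, 0, 0, 0, 0, 12],
    [0, 0, 0, 0, 0, 0, 12],
    [0, 0, 0, 0, 0, 0, 12],
    [0, 0, 0, 0, 0, 0, 12],
    [0, 0, 0, 0, 0, 0, 12],
  ],
  grip_force=30,
)

```text
time_s: 33.5
tcp_pos: [0.4657, 0.0295, 0.0135]
tcp_rot: [-3.142, -0.0, 0.139]
contact_force: [-2.0, 0.2, 5.2]
opening: 0.0198
grasp_force: 30.0
```

Request:
step_arm(
  motion=[
    [0, 0, 0, 0, 0, 0, 12],
    [0, 0, -0.5, 0, 0, 0, 12],
    [0, 0, -0.8, 0, 0, 0, 12],
    [0, 0, -0.8, 0, 0, 0, 12],
    [0, 0, -0.4, 0, 0, 0, 12],
    [0, 0, 0, 0, 0, -0.947, 12],
    [0, 0, 0, 0, 0, -0.947, 12],
    [0, 0, 0, 0, 0, -0.947, 12],
    [0, 0, 0, 0, 0, -0.947, 12],
    [0, 0, 0, 0, 0, -0.947, 12],
    [0, 0, 0, 0, 0, -0.947, 12],
    [0, 0, 0, 0, 0, -0.947, 12],
  ],
)

```text
time_s: 35.0
tcp_pos: [0.4651, 0.0293, 0.1369]
tcp_rot: [-3.14, 0.001, 1.302]
contact_force: [0.7, 0.1, -2.6]
opening: 0.0196
grasp_force: 30.0
```

```bash
python3 -c "
from h import *
m=(np.array(L1)+L2)/2;print(m)
go(*m,.14,CORE)"
```

```text
[ 0.47125 -0.2263 ]
pos [0.4651 0.0293 0.1369] yaw 74.59 tilt [-0.09  0.03] open 0.0196 F [ 0.7  0.1 -2.6] t 35.0
shift now [-4.896  1.478 -0.062]
shift after turn [-4.889  1.502 -0.062]
turn 0.029
```

Request:
step_arm(
  motion=[
    [0, 0, 0, 0, 0, 0.029, 12],
    [-0.815, 0.25, 0, 0, 0, 0, 12],
    [-0.815, 0.25, 0, 0, 0, 0, 12],
    [-0.815, 0.25, 0, 0, 0, 0, 12],
    [-0.815, 0.25, 0, 0, 0, 0, 12],
    [-0.815, 0.25, 0, 0, 0, 0, 12],
    [-0.815, 0.25, 0, 0, 0, 0, 12],
    [0, 0, 0.3, 0, 0, 0, 12],
    [0, 0, 0.2, 0, 0, 0, 12],
    [0, 0, 0, 0, 0, 0, 12],
    [0, 0, 0, 0, 0, 0, 12],
  ],
)

```text
time_s: 36.38
tcp_pos: [0.4703, -0.2257, 0.1135]
tcp_rot: [3.141, -0.0, 1.292]
contact_force: [0.3, 0.6, -3.0]
opening: 0.0195
grasp_force: 30.0
```

```bash
python3 - <<'E'
from h import *
go(.47125,-.2263,.0795,CORE)
t,s=robot.snapshot("top"),robot.snapshot("side")
P=robot.state()["tcp_pos"]; a,b=proj(t,P)[0].astype(int),proj(s,P)[0].astype(int); print(a,b)
cv2.imwrite("pics/g8.png",np.hstack([cv2.resize(tile(t,tuple(a),35,5),(390,390)),cv2.resize(tile(s,tuple(b),35,5),(390,390))]))
E
```

```text
pos [ 0.4703 -0.2257  0.1135] yaw 74.01 tilt [-0.02 -0.  ] open 0.0195 F [ 0.3  0.6 -3. ] t 36.375
shift now [-0.007  0.021  0.679]
shift after turn [-0.007  0.021  0.679]
turn -0.029
[409 281] [219 297]
```

View pics/g8.png

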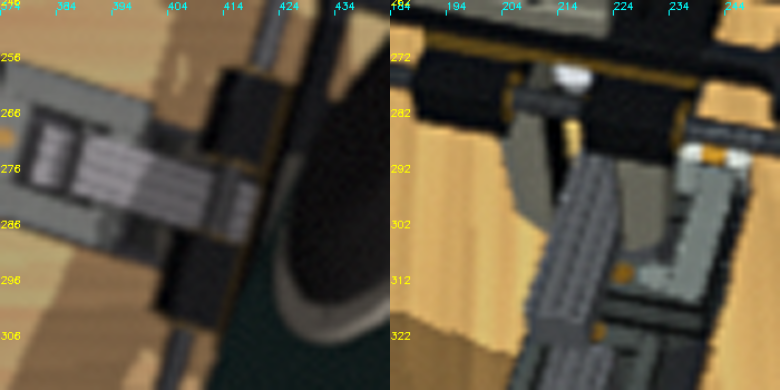

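The yoke is held square along the core line, above both limbs (top (400,277) and side (219,305)). Lowering it.

Request:
step_arm(
  motion=[
    [-0.007, 0.02, 0.25, 0, 0, -0.029, 12],
    [0, 0, 0.2, 0, 0, 0, 12],
    [0, 0, 0.1, 0, 0, 0, 12],
    [0, 0, 0.05, 0, 0, 0, 12],
    [0, 0, 0, 0, 0, 0, 12],
    [0, 0, 0, 0, 0, 0, 12],
  ],
)

```text
time_s: 37.22
tcp_pos: [0.4711, -0.227, 0.0835]
tcp_rot: [3.141, 0.0, 1.296]
contact_force: [-0.5, 0.8, -2.3]
opening: 0.0197
grasp_force: 30.0
```

```bash
python3 -c "
from h import *
go(.47125,-.2263,.0795,CORE)"
```

```text
pos [ 0.4711 -0.227   0.0835] yaw 74.27 tilt [-0.02  0.  ] open 0.0197 F [-0.5  0.8 -2.3] t 37.225
shift now [ 0.014 -0.001  0.079]
shift after turn [ 0.014 -0.001  0.079]
turn -0.003
```

Request:
step_arm(
  motion=[
    [0.014, 0, 0.03, 0, 0, 0, 12],
    [0, 0, 0.03, 0, 0, 0, 12],
    [0, 0, 0.01, 0, 0, 0, 12],
    [0, 0, 0, 0, 0, 0, 12],
    [0, 0, 0, 0, 0, 0, 12],
  ],
)

```text
time_s: 37.85
tcp_pos: [0.4712, -0.2263, 0.0797]
tcp_rot: [3.142, -0.0, 1.296]
contact_force: [0.2, 0.2, -2.7]
opening: 0.0194
grasp_force: 30.0
```

Request:
step_arm(
  motion=[
    [0, 0, 0.012, 0, 0, 0, 12],
    [0, 0, 0.01, 0, 0, 0, 12],
    [0, 0, 0, 0, 0, 0, 12],
  ],
)

```text
time_s: 38.22
tcp_pos: [0.4713, -0.2263, 0.0795]
tcp_rot: [3.141, 0.0, 1.296]
contact_force: [-5.4, 2.1, 8.0]
opening: 0.0199
grasp_force: 30.0
```

Contact. Release gently, lift and clear away so both cameras can see.

Request:
step_arm(
  motion=[
    [0, 0, -0.01, 0, 0, 0, 24],
    [0, 0, 0, 0, 0, 0, 30],
    [0, 0, 0, 0, 0, 0, 36],
    [0, 0, 0, 0, 0, 0, 40],
    [0, 0, 0, 0, 0, 0, 40],
    [0, 0, -0.2, 0, 0, 0, 40],
    [0, 0, -0.5, 0, 0, 0, 40],
    [0, 0, -1, 0, 0, 0, 40],
    [0, 0, -0.8, 0, 0, 0, 40],
  ],
)

```text
time_s: 39.35
tcp_pos: [0.4712, -0.2262, 0.2067]
tcp_rot: [3.14, 0.0, 1.296]
contact_force: [-0.3, -0.0, 0.1]
opening: 0.04
grasp_force: 0.0
```

Request:
step_arm(
  motion=[
    [0.95, 0, 0, 0, 0, 0, 40],
    [0.95, 0, 0, 0, 0, 0, 40],
    [0.95, 0, 0, 0, 0, 0, 40],
    [0.95, 0, 0, 0, 0, 0, 40],
    [0.95, 0, 0, 0, 0, 0, 40],
    [0.95, 0, 0, 0, 0, 0, 40],
    [0.95, 0, 0, 0, 0, 0, 40],
    [0, 0, 0, 0, 0, 0, 40],
    [0, 0, 0, 0, 0, 0, 40],
  ],
)

```text
time_s: 40.48
tcp_pos: [0.5612, 0.0935, 0.2044]
tcp_rot: [3.141, 0.0, 1.297]
contact_force: [-0.6, -0.6, -0.8]
opening: 0.04
grasp_force: 0.0
```

```bash
python3 - <<'E'
from h import *
t,s=robot.snapshot("top"),robot.snapshot("side")
cv2.imwrite("pics/end.png",np.hstack([cv2.resize(tile(t,(394,276),40,5),(390,390)),cv2.resize(tile(s,(226,312),42,5),(390,390))]))
print("expected centre",[471.2,-226.3],"yaw 74.3")
for n,S,c,lo in[("t",t,(403,279),115),("s",s,(222,306),85)]:
    for l in (lo,lo+10):
        for q in topface(S,c,34,l,smax=40): print(n,l,rect(S,q,.084))
E
```

```text
expected centre [471.2, -226.3] yaw 74.3
t 115 (array([ 473.9, -217.6]), array([115.9,  53.3]), 74.5)
t 125 (array([ 476.4, -218.4]), array([120. ,  39.9]), 62.3)
t 125 (array([ 467.4, -182.9]), array([52.7, 22.2]), 70.0)
t 125 (array([ 480.1, -257.1]), array([38.9,  5.1]), 75.4)
s 85 (array([ 478.1, -239.1]), array([116.1,  52.5]), 74.0)
s 85 (array([ 465.8, -153.8]), array([14.9, 38.6]), 86.3)
s 85 (array([ 483.1, -274.9]), array([35.9, 10.3]), 85.1)
s 95 (array([ 473.8, -237.1]), array([114.7,  35.8]), 73.8)
s 95 (array([ 465.7, -153.2]), array([13.8, 38.3]), 86.3)
s 95 (array([ 483.4, -276.1]), array([34.5,  4.8]), 75.5)
```

View pics/end.png

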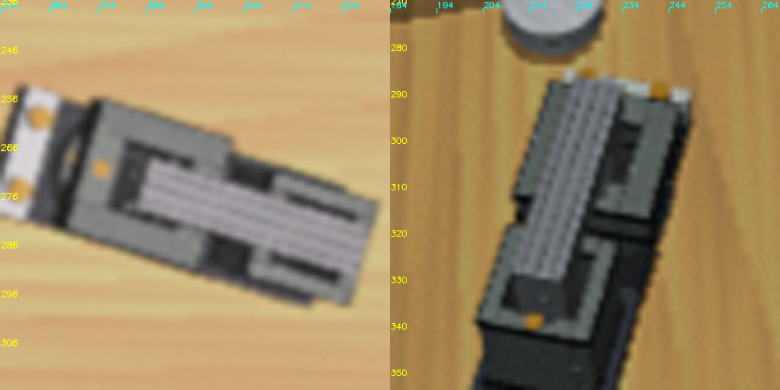

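The yoke lies across both limb tops, from top (383,269) to (426,290). The coil faces have the same brightness as the yoke, so I separate them by tint (purple-grey against greenish) to check how well it is centred.

```bash
python3 - <<'E'
from h import *
T=np.array(L1);
for n,c in(("top",(403,279)),("side",(222,306))):
    S=robot.snapshot(n); k=6;r=34;x,y=c
    f=cv2.resize(S["pixels"][y-r:y+r,x-r:x+r],None,fx=k,fy=k,interpolation=cv2.INTER_CUBIC).astype(int)
    b,g,R=f[...,0],f[...,1],f[...,2]
    for th in (0,2):
        m=((g-(b+R)/2<-th if n=="top" else (b-g>th))&(f.mean(2)>(95 if n=="top" else 75))&(abs(b-R)<25)).astype(np.uint8)*255
        m=cv2.morphologyEx(m,cv2.MORPH_OPEN,np.ones((2*k,2*k),np.uint8))
        q=max(cv2.findContours(m,cv2.RETR_EXTERNAL,cv2.CHAIN_APPROX_NONE)[0],key=cv2.contourArea).reshape(-1,2)
        print(n,th,rect(S,(q+.5)/k-.5+[x-r,y-r],.084))
E
```

```text
top 0 (array([ 470.6, -228.3]), array([92.3, 22.8]), 74.1)
top 2 (array([ 470.7, -228. ]), array([91.8, 22.1]), 74.5)
side 0 (array([ 473.1, -227.4]), array([93., 21.]), 74.3)
side 2 (array([ 473.3, -227.7]), array([92.3, 20.4]), 74.4)
```

The yoke is centred within about 1–2 mm in both views and square at 74.4° against the core's 74.3°. Handing in.

```bash
python3 -c "
from rig import robot
print(robot.job_done())"
```

```text
the job is handed in; nothing more can be done
None
```

I built the transformer in the order asked and handed it in after about 40 s of robot time: round coil, flat coil and tall coil are seated, the yoke is within about 2 mm of centre and square, and I didn't touch the tin, reel, lamp holder or bottle.

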